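# Stage the glass mould and hold the curing box open

## Robot

A 7-joint arm with a two-finger parallel gripper is mounted at the origin on the work surface. World frame = base frame: x ahead of the robot, y to its left, z up, the work surface at z = 0. Lengths are in mm, angles in rad, forces in N, time in s.
With the tool pointing down it reaches from about 400 to 875 mm from the base axis. Payload 4.4 kg.
Tool frame: the origin (TCP) lies at the very end of the fingers, on their centre line; the grasp point (between the pads) lies 19 mm behind it (bot.pinch_z is the distance from the TCP to the grasp point, in mm); z points along the fingers, y is the direction in which the jaws open and shut (so a half turn about z gives the same grasp; the last joint's range is limited). The gripper opens to 85 mm and grips with 20 to 120 N. Pads are 22 mm wide; open, the fingers measure 114 mm over their backs; the gripper's body (76 mm by 85 mm) begins 54 mm behind the grasp point. The pads swing forward as they close: fully open they stand 13 mm farther back than shut.
Start: joints at [1.271, 0.628, 0.038, 1.517, -0.027, 0.996, -0.02], TCP at [150.617, -632.323, 231.313] pointing down, gripper open.
Joint ranges: [-3.06, 3.06], [-0.37, 2.12], [-1.25, 1.32], [0.18, 2.47], [-1.1, 4.24], [0.23, 1.98], [-2.94, 2.94]. Speed limits (rad/s): [2.57, 2.57, 3.14, 3.14, 3.14, 3.14, 3.14].

## Interface

Orientations are given as a unit quaternion [x, y, z, w].
In Python, from rig import read_state, eyes, bot gives the robot as it stands.
- The arm moves only by the tool send_rows, never from a script. Its argument "increments" is text: rows parted by semicolons, each of 7 numbers parted by spaces: the shift along the tool's x, y, z in m, then the turn, a rotation vector about the tool's x, y, z in degrees, then the finger opening in m, from 0 to 0.0854. A call has 1 to 20 rows; each row is the pose to reach, as a shift and turn from the pose commanded when the call began, along the tool's axes at that moment; what a row does not reach only later rows make up. A row lasts 1/8 s, in which the tool goes at most 62.5 mm and 10.7 degrees, less where a joint would pass 70% of its speed; a pose out of reach is approached as far as the arm can. A call with a gripper value outside its range is refused whole. The fingers move at their own pace and stop on an object; "force" is the grip in N (left out, the last holds). Time passes only in rows, so rows that repeat a pose let the fingers close. It gives the time, the measured TCP pose, the force and the opening at its end, in the units of the state.
- read_state(): the state, without advancing time (a new reading comes with each control period).
- eyes.capture(name): name is "scene" or "top"; returns a dict with "image" (384x512x3 uint8, red, green, blue), "fx", "fy", "cx", "cy" (pixels), "R" (3x3) and "t" (3): a world point X has camera coordinates R X + t. Camera axes: x right, y down, z forward; pixel columns grow to the right and rows downward; lengths in mm; the calibration is good to about 2 mm. A picture is of the moment at which its call begins. There is no depth.
- bot.finish_job(): hands the job in, once; it reports no verdict.
The state is a dict: "time": time; "joint_pos": joint angles; "qd": joint speeds; "joint_torque": joint torques, N m; "tool_pos": TCP position; "eef_rot": TCP orientation; "ft_force": force on the tool from outside, world axes, zero at the start; "wrist_torque": the same for the moment, N m; "grip_width": finger opening in mm.
Only numpy, scipy, OpenCV 4.12 (cv2) and the standard library are available. Lean on these libraries where they do the work, as an engineer would, in place of code of your own. Each camera call takes 0.05 s, during which the arm holds its last target.

## Task

I am about to load the curing box by hand: first stand the flat metal glass mould upright on one of its short ends on the black rubber mat and let go of it, so that I can pick it up, then lift the curing box's lid and hold it open at 45 degrees (within about 7 degrees) for me. The lid falls shut by itself, so finish while still holding it; nothing else may prop it, the mould must stay standing, and leave the other things on the table where they are.

Things in the scene. Friction and masses are not known exactly. Their poses are not given: they have to be found in the camera images.
- mould: Flat aluminium block (mould for phone glass), 110 x 60 x 24 mm, about 0.2 kg, dark glass inlay on top. It starts lying flat on the table, left or right of the curing box, the mat on the other side. Origin: centre of its underside as it lies; x along the 110 mm length, y the 60 mm width, z the thickness (up at the start). Stood on a short end its x axis is vertical.
- mould_center (a point): Centre of the mould block, 12 mm from its faces; 12 mm above the table while it lies, 59 mm when it stands on a short end on the mat.
- mat: Black rubber mat fixed flat on the table, 160 (x) x 140 (y) x 4 mm thick; origin at the centre of its underside, z up.
- cure_box: White UV curing box, open-topped, fixed to the table, 200 (x) x 220 (y) x 90 mm high, with a hinged lid that has an amber window. Origin at the centre of its underside; -x is its front (towards the robot), +x its hinge side.
- lid (a joint): Lid hinge: 0 shut, grows as the lid's front edge is lifted, rad; 45 degrees is 0.785; stop at 1.4. The lid (200 x 220 x 8 mm, about 0.3 kg) swings freely and falls shut from every angle.
- lid_handle (a point): Middle of the lid's handle, a round steel bar about 10 mm thick and 100 mm long, parallel to the box's y, on two end posts 35 mm above the lid's upper face, near its front edge. Shut, it is 175 mm in front of the hinge axis, 43 mm above it and 133.5 mm above the table. There is room under the bar and it can turn between gripper pads.
- lid_hinge (a point): Middle of the lid's hinge axis, at the far top rim of the box, 90.5 mm above the table; the axis runs along the box's y.
- screwdriver: Bystander: screwdriver, 170 mm long, lying in front of the robot; origin under its middle.
- tape_roll: Bystander: roll of tape lying flat, 70 mm across, 22 mm high; origin at the centre of its underside.
- cleaner: Bystander: white cleaner bottle with a blue label, 54 mm across, 150 mm high; origin at the centre of its underside.
- screw_jar: Bystander: small clear screw jar with a black cap, 48 mm across, 50 mm high; origin at the centre of its underside.
- phone_box: Bystander: closed cardboard phone box lying flat, 160 x 85 x 30 mm; origin at the centre of its underside.
- mug: Bystander: white mug, 76 mm across plus its handle (reaching about 30 mm out), 90 mm high; origin at the centre of its underside.
- suction_lifter: Bystander: black rubber suction lifter standing on its cup, 56 mm across, 64 mm high; origin at the centre of its underside.
Things that resemble listed ones, but are neither listed nor needed, are in the scene too. Several things have the shape of the mat; the one meant has the colours described above.

How it is judged:
By the outcome, as a careful person would: the job done as asked, in the order asked, and still so for the second after the job is handed in, while the arm keeps its last pose, push and grip.
It also fails if it takes over 64 s, if anything falls off the work surface, if the arm or the gripper's body presses on something with over 40 N, if the wrist force passes 120 N, or if a joint passes its speed limit or range.

## Working session

There is one attempt and no reset: what is moved stays moved. The work goes in short steps, Python scripts to look and compute and a tool call to move; the robot and the scene stay as the last step left them, time stands still between calls to the robot, and variables do not carry over. Pictures are saved under pics/ and viewed, and the job is handed in when it is done.

Besides the shell and the picture viewer there is one more tool, called after "Request:" as name(argument=value, ...), one argument or row to a line, values as JSON. send_rows: Moves the arm, as the interface text tells. Its arguments: {"type":"object","properties":{"increments":{"type":"string"},"force":{"type":"number"}},"required":["increments"]}

```bash
ls; mkdir -p pics; python3 - <<'E'
from rig import read_state, eyes, bot
import cv2
s=read_state(); print({k:s[k] for k in s})
print(bot.pinch_z,[a for a in dir(bot) if a[0]!='_'])
for n in("scene","top"):
    c=eyes.capture(n); cv2.imwrite(f"pics/{n}0.png",cv2.resize(c["image"][:,:,::-1],(800,600),interpolation=cv2.INTER_CUBIC))
    print(n,c["fx"],c["fy"],c["cx"],c["cy"],c["R"],c["t"])
E
```

```text
pics
{'time': 0.0, 'joint_pos': array([ 1.2712213 ,  0.62933798,  0.03842247,  1.5184046 , -0.02699723,
        0.99627175, -0.02000453]), 'qd': array([-5.15488827e-05, -1.06758318e-03,  1.64898541e-03,  4.77817791e-06,
       -4.13522782e-04,  4.93984750e-04, -3.56125160e-04]), 'joint_torque': array([ 7.02020734e-04, -5.63396001e+01,  1.22554097e+00, -1.93445402e+01,
        1.07598701e-02,  1.04087600e-02, -2.11143146e-06]), 'tool_pos': array([ 150.4639199 , -631.69168523,  230.38230145]), 'eef_rot': array([ 9.93175284e-01,  1.16627393e-01, -1.19107973e-04, -9.44657661e-04]), 'ft_force': array([0.32271508, 0.09087423, 0.74566756]), 'wrist_torque': array([ 0.04576571,  0.03353975, -0.01572235]), 'grip_width': 85.17019928318643}
18.700000000000003 ['MotionError', 'finish_job', 'pinch_z']
scene 425.8101330003472 425.8101330003472 247.92188473747512 196.4582422924642 [[-0.26658238  0.96375409  0.01057788]
 [ 0.80662226  0.22909865 -0.54486176]
 [-0.52753613 -0.13671819 -0.83845916]] [ 122.11232418 -370.99768662 1771.80712851]
top 466.0189345901975 466.0189345901975 259.66768528811497 186.91060441406265 [[ 0.00145899 -0.99999836 -0.00106927]
 [-0.99771709 -0.00138346 -0.06751813]
 [ 0.06751654  0.00116534 -0.99771747]] [  25.14786736  517.06596056 1563.66333792]
```

View pics/scene0.png

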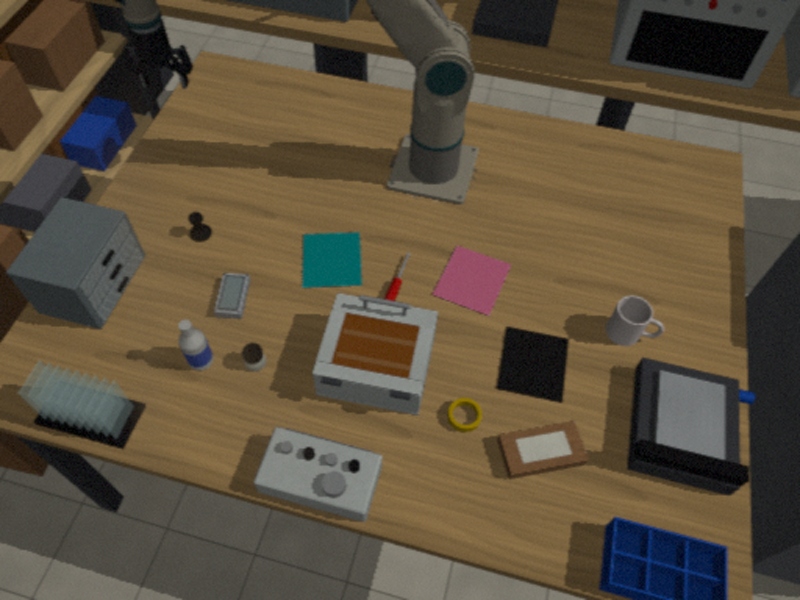

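View pics/top0.png

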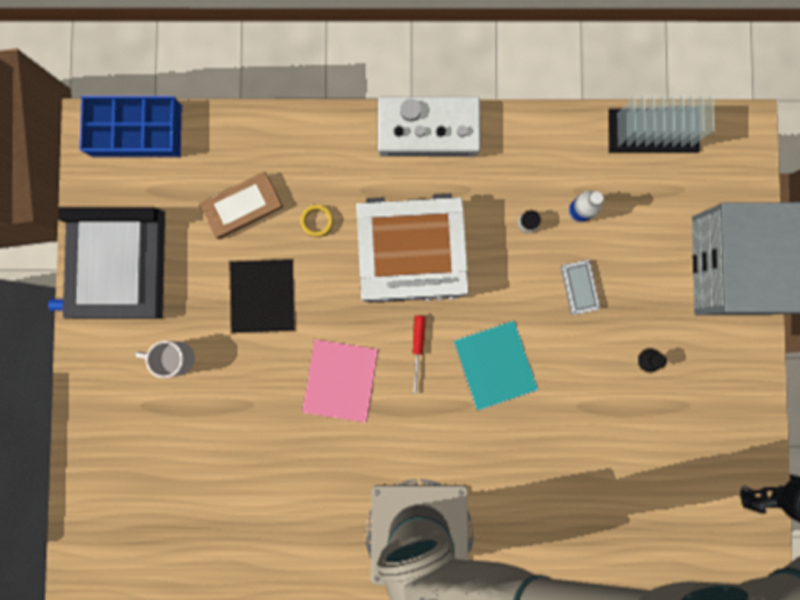

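The top view shows the mould, the grey slab with a darker inlay, at about (580,287). It is right of the box, which is at (412,248). There are three mat-shaped things: black (263,296), pink (340,380) and teal (496,365). Only the black one fits the description. Next I'll take enlarged crops and measure.

```bash
cat > h.py <<'E'
import numpy as np, cv2
from rig import read_state, eyes, bot
from scipy.spatial.transform import Rotation as Rn
def ray(c,u,v):
    R=np.array(c["R"]);t=np.array(c["t"]).ravel()
    o=-R.T@t; d=R.T@np.array([(u-c["cx"])/c["fx"],(v-c["cy"])/c["fy"],1.]); return o,d
def onz(c,u,v,z):
    o,d=ray(c,u,v); return o+d*(z-o[2])/d[2]
def proj(c,X):
    p=np.array(c["R"])@np.array(X,float)+np.array(c["t"]).ravel(); return c["fx"]*p[0]/p[2]+c["cx"],c["fy"]*p[1]/p[2]+c["cy"]
def crop(c,u0,v0,u1,v1,name,k=None):
    im=c["image"][v0:v1,u0:u1,::-1]; k=k or min(780/(u1-u0),580/(v1-v0))
    cv2.imwrite("pics/"+name,cv2.resize(im,None,fx=k,fy=k,interpolation=cv2.INTER_NEAREST))
E
python3 - <<'E'
from h import *
t=eyes.capture("top"); s=eyes.capture("scene")
crop(t,215,110,405,215,"crop_t.png"); crop(s,130,160,290,270,"crop_s.png")
np.savez("t.npz",**t);np.savez("s.npz",**s)
im=t["image"].astype(int); hsv=cv2.cvtColor(t["image"],cv2.COLOR_RGB2HSV)
# mat
def rect(mask,roi,z,name):
    u0,v0,u1,v1=roi; m=np.zeros(mask.shape,np.uint8); m[v0:v1,u0:u1]=mask[v0:v1,u0:u1]
    cs,_=cv2.findContours(m,cv2.RETR_EXTERNAL,cv2.CHAIN_APPROX_NONE); c=max(cs,key=cv2.contourArea)
    r=cv2.minAreaRect(c); b=cv2.boxPoints(r); P=np.array([onz(t,*p,z) for p in b])
    print(name,np.round(b,1).tolist(),"\n c",P.mean(0).round(1),"sides",np.linalg.norm(P-np.roll(P,-1,0),axis=1).round(1),
     "ang",[round(float(np.degrees(np.arctan2(*(P[(i+1)%4]-P[i])[[1,0]]))),1) for i in (0,1)], "n",len(c))
g=im.max(2)
rect((g<50).astype(np.uint8),(140,155,200,220),4,"mat")
# mould: low-saturation not-shadow
rect(((hsv[...,1]<60)).astype(np.uint8),(355,160,392,205),24,"mould")
rect(((hsv[...,1]<60)&(g>150)).astype(np.uint8),(222,120,305,196),98,"lid")
E
```

```text
mat [[147.10000610351562, 167.6999969482422], [186.0, 166.39999389648438], [187.5, 210.39999389648438], [148.60000610351562, 211.6999969482422]] 
 c [510.4 342.    4. ] sides [133.6 151.1 132.8 151.1] ang [-87.9, -177.3] n 162
mould [[358.1000061035156, 169.5], [377.1000061035156, 165.3000030517578], [384.20001220703125, 197.5], [365.29998779296875, 201.6999969482422]] 
 c [ 528.7 -350.9   24. ] sides [ 66.  111.4  65.7 111.3] ang [-77.4, -168.4] n 96
lid [[227.1999969482422, 129.60000610351562], [296.1000061035156, 125.80000305175781], [299.70001220703125, 190.0], [230.8000030517578, 193.8000030517578]] 
 c [600.   13.8  98. ] sides [224.1 209.2 222.  209.1] ang [-86.7, -177.1] n 258
```

View pics/crop_t.png

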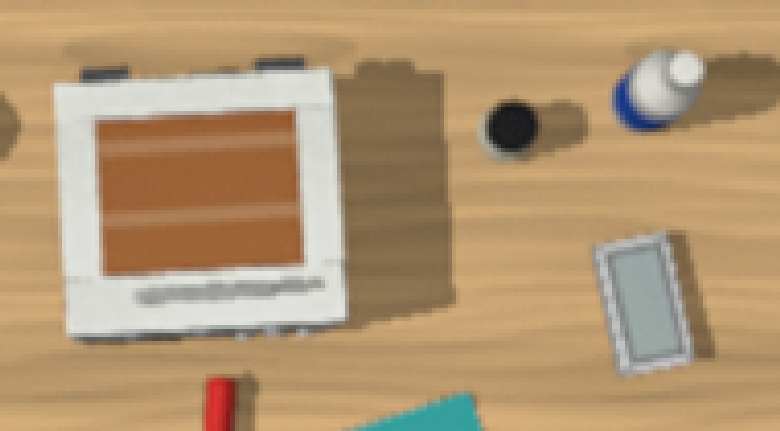

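View pics/crop_s.png

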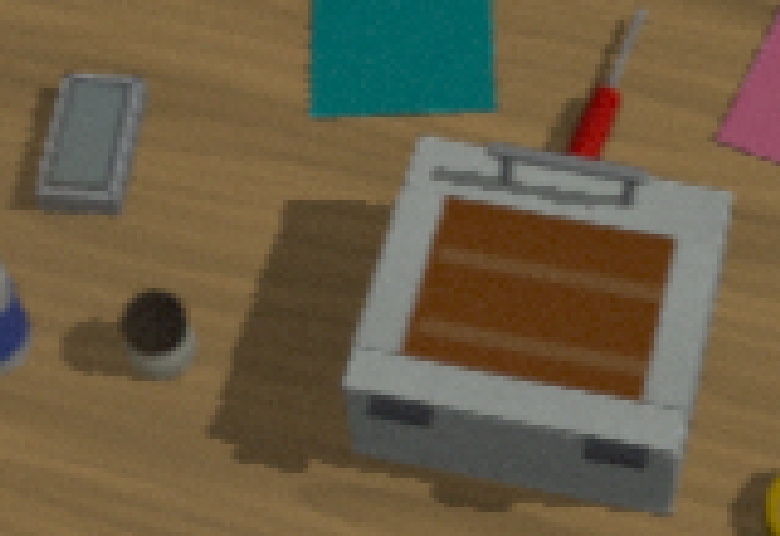

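The crops confirm both. The mould is the grey block with the glass inlay, right of the box, at top (370,184) in original pixels. The black mat is the left black square at (168,189). The handle bar appears in the scene view at about (231,191)–(263,196). Now I'll refine the positions.

```bash
python3 - <<'E'
from h import *
t=dict(np.load("t.npz"));s=dict(np.load("s.npz"))
# inlay in both views
for c,roi,n in((t,(355,160,395,206),"top"),(s,(134,170,162,205),"scene")):
    h=cv2.cvtColor(c["image"],cv2.COLOR_RGB2HSV); u0,v0,u1,v1=roi
    m=np.zeros(h.shape[:2],np.uint8); sub=h[v0:v1,u0:u1]
    m[v0:v1,u0:u1]=((sub[...,0]>60)&(sub[...,0]<105)&(sub[...,1]>18)).astype(np.uint8)
    cs,_=cv2.findContours(m,cv2.RETR_EXTERNAL,cv2.CHAIN_APPROX_NONE);k=max(cs,key=cv2.contourArea)
    r=cv2.minAreaRect(k);b=cv2.boxPoints(r);P=np.array([onz(c,*p,24) for p in b])
    print(n,np.round(r[0],1),P.mean(0).round(1),np.linalg.norm(P-np.roll(P,-1,0),axis=1).round(),[round(float(np.degrees(np.arctan2(*(P[(i+1)%4]-P[i])[[1,0]]))),1) for i in (0,1)])
a=onz(s,230.5,191.2,133.5);b=onz(s,262.9,196.9,133.5);print("bar",a,b,(a+b)/2,np.linalg.norm(a-b))
for p in(a,b):print("top px",proj(t,p))
# lid corners in scene (crop px/4.875)
for q in((418,137),(733,193),(683,410),(345,380)): print("lidc",onz(s,130+q[0]/4.875,160+q[1]/4.875,98 ).round(1))
# lid corners in top crop (scale 4.105)
for q in((55,85),(330,68),(347,318),(68,335)): print("lidt",onz(t,215+q[0]/4.105,110+q[1]/4.105,98 ).round(1))
crop(s,190,170,300,260,"lid_s.png"); crop(t,222,165,312,205,"lid_t.png")
E
```

```text
top [372.8 194.9] [ 490.1 -355.9   24. ] [10. 27. 10. 27.] [-8.9, -98.1]
scene [147.8 186. ] [ 528.9 -351.6   24. ] [80. 41. 79. 40.] [-169.4, 88.3]
bar [539.63669625 -37.50155198 133.5       ] [532.26719925  69.04929256 133.5       ] [535.95194775  15.77387029 133.5       ] 106.80539292012008
top px (np.float64(279.77607740500935), np.float64(177.2841529329106))
top px (np.float64(245.91816559522056), np.float64(179.5713867770527))
lidc [518.7 -96.4  98. ]
lidc [504.1 122.9  98. ]
lidc [672.1 129.3  98. ]
lidc [710.2 -83.8  98. ]
lidt [694.3 127.6  98. ]
lidt [708.2 -89.9  98. ]
lidt [ 510.  -102.5   98. ]
lidt [496.3 116.2  98. ]
```

View pics/lid_t.png

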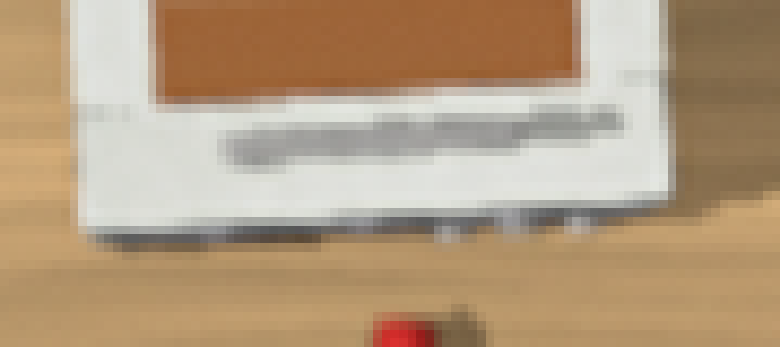

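Request:
send_rows(
  increments="0.05 -0.023 0 0 0 0 0.085; 0.11 -0.05 0 0 0 1 0.085; 0.17 -0.079 0 0 0 1 0.085; 0.23 -0.107 0 0 0 2 0.085; 0.29 -0.134 0 0 0 2 0.085; 0.35 -0.162 0 0 0 2.2 0.085; 0.39 -0.18 0 0 0 2.2 0.085; 0.403 -0.1865 0 0 0 2.2 0.085; 0.403 -0.1865 0 0 0 2.2 0.085; 0.403 -0.1865 0.05 0 0 2.2 0.085; 0.403 -0.1865 0.1 0 0 2.2 0.085; 0.403 -0.1865 0.12 0 0 2.2 0.085; 0.403 -0.1865 0.12 0 0 2.2 0.085",
  force=20,
)

```text
time: 1.82
tool_pos: [496.2, -359.1, 109.7]
eef_rot: [0.995, 0.096, -0.002, -0.001]
ft_force: [0.1, 0.3, 0.1]
grip_width: 84.9
```

```bash
python3 - <<'E'
from h import *
t=eyes.capture("top");s=eyes.capture("scene");st=read_state();print(st["tool_pos"],st["joint_pos"].round(3))
a=s["image"][150:240,110:200,::-1];b=t["image"][150:240,330:420,::-1]
cv2.imwrite("pics/pre.png",cv2.resize(np.hstack([a,b]),None,fx=4.4,fy=4.4,interpolation=cv2.INTER_CUBIC))
E
```

```text
[ 498.59960738 -359.51137152  112.14718799] [ 0.557  0.722  0.035  1.727 -0.034  0.692 -0.768]
```

View pics/pre.png

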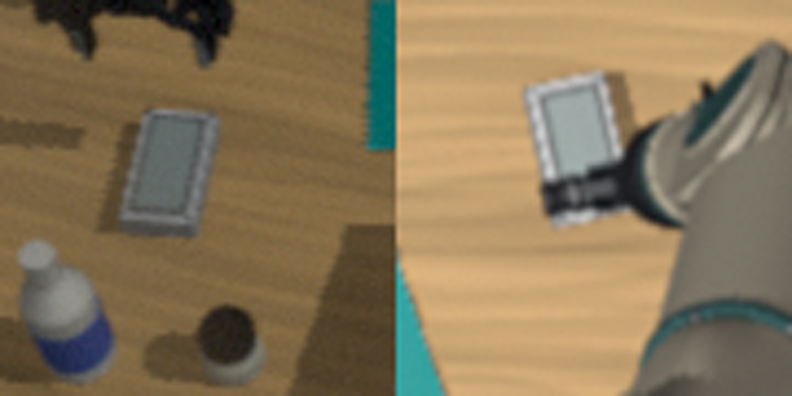

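The gripper sits over the mould's near end, with the jaws across its width. Descend and grip.

Request:
send_rows(
  increments="0 0 0.05 0 0 0 0.085; 0 0 0.09 0 0 0 0.085; 0 0 0.105 0 0 0 0.085; 0 0 0.105 0 0 0 0.085; 0 0 0.105 0 0 0 0.055; 0 0 0.105 0 0 0 0.05; 0 0 0.105 0 0 0 0.05; 0 0 0.105 0 0 0 0.05; 0 0 0.105 0 0 0 0.05",
  force=25,
)

```text
time: 3.05
tool_pos: [500.6, -358.2, 8.4]
eef_rot: [0.995, 0.098, 0.001, 0.001]
ft_force: [0.1, -0.2, 6.4]
grip_width: 59.4
```

Request:
send_rows(
  increments="0 0 -0.04 0 0 0 0.05; 0 0 -0.09 0 0 0 0.05; 0 0 -0.15 0 0 0 0.05; 0 0 -0.21 0 0 0 0.05; 0 0 -0.26 0 0 0 0.05; 0 0 -0.28 0 0 0 0.05; 0 0 -0.28 0 0 0 0.05",
)

```text
time: 3.92
tool_pos: [500.1, -358.0, 288.6]
eef_rot: [0.995, 0.098, 0.002, 0.001]
ft_force: [-0.8, 0.5, -2.7]
grip_width: 59.2
```

```bash
python3 - <<'E'
from h import *
t=eyes.capture("top");s=eyes.capture("scene");st=read_state();print(st["tool_pos"],st["joint_pos"].round(3),st["ft_force"],st["wrist_torque"])
a=s["image"][110:240,90:220,::-1];b=t["image"][130:260,320:450,::-1]
cv2.imwrite("pics/lift.png",cv2.resize(np.hstack([a,b]),None,fx=3,fy=3,interpolation=cv2.INTER_CUBIC))
E
```

```text
[ 498.75198747 -357.05434602  285.55622125] [ 0.545  0.523  0.049  1.555 -0.028  1.065 -0.774] [-0.25463794  0.38788957 -1.8489806 ] [-0.03139777  0.05936534 -0.03940488]
```

View pics/lift.png

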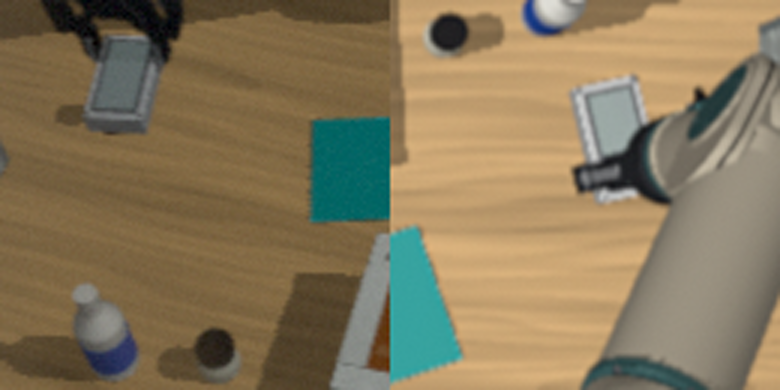

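Request:
send_rows(
  increments="0.006 -0.03 0 0 0 0 0.05; 0.017 -0.08 0 0 0 0 0.05; 0.029 -0.135 0 0 0 0 0.05; 0.04 -0.19 0 0 0 0 0.05; 0.052 -0.245 0 0 0 -3 0.05; 0.064 -0.3 0 0 0 -6 0.05; 0.076 -0.355 0 0 0 -9 0.05; 0.087 -0.41 0 0 0 -12 0.05; 0.099 -0.465 0 0 0 -15 0.05; 0.111 -0.52 0 0 0 -18 0.05; 0.122 -0.575 0 0 0 -21 0.05; 0.134 -0.63 0 0 0 -23 0.05; 0.142 -0.67 0 0 0 -23 0.05; 0.146 -0.685 0 0 0 -23 0.05; 0.146 -0.685 0 0 0 -23 0.05",
)

```text
time: 5.9
tool_pos: [509.0, 342.6, 284.7]
eef_rot: [0.956, 0.295, -0.001, 0.001]
ft_force: [-0.6, -1.0, -2.1]
grip_width: 59.6
```

```bash
python3 - <<'E'
from h import *
st=read_state();print(st["tool_pos"],st["joint_pos"].round(3),Rn.from_quat(st["eef_rot"]).as_matrix().round(3),st["grip_width"])
E
```

```text
[508.98360312 342.64720088 284.72707014] [-0.531  0.529 -0.172  1.55   0.098  1.074 -1.7  ] [[ 0.826  0.563 -0.002]
 [ 0.563 -0.826 -0.002]
 [-0.003  0.    -1.   ]] 59.58527302297086
```

Request:
send_rows(
  increments="0 0 0 0 -8 0 0.05; 0 0 0 0 -17 0 0.05; 0 0 0 0 -26 0 0.05; 0 0 0 0 -35 0 0.05; 0 0 0 0 -44 0 0.05; 0 0 0 0 -52 0 0.05; 0 0 0 0 -60 0 0.05; 0 0 0 0 -66 0 0.05; 0 0 0 0 -66 0 0.05; 0 0 0 0 -66 0 0.05",
)

```text
time: 7.15
tool_pos: [528.4, 346.4, 318.0]
eef_rot: [0.914, 0.292, -0.26, 0.111]
ft_force: [0.1, -1.0, -4.5]
grip_width: 59.4
```

```bash
python3 - <<'E'
from h import *
st=read_state();print(st["tool_pos"],st["joint_pos"].round(3),Rn.from_quat(st["eef_rot"]).as_matrix().round(3),st["grip_width"])
t=eyes.capture("top");s=eyes.capture("scene")
a=s["image"][130:300,270:440,::-1];b=t["image"][90:260,90:260,::-1]
cv2.imwrite("pics/tilt.png",cv2.resize(np.hstack([a,b]),None,fx=2.35,fy=2.35,interpolation=cv2.INTER_CUBIC))
E
```

```text
[528.35633339 346.35788452 317.99137522] [-0.608  0.916 -0.108  0.824  0.101  1.977 -1.639] [[ 0.694  0.591 -0.411]
 [ 0.476 -0.805 -0.354]
 [-0.54   0.051 -0.84 ]] 59.369105829562976
```

View pics/tilt.png

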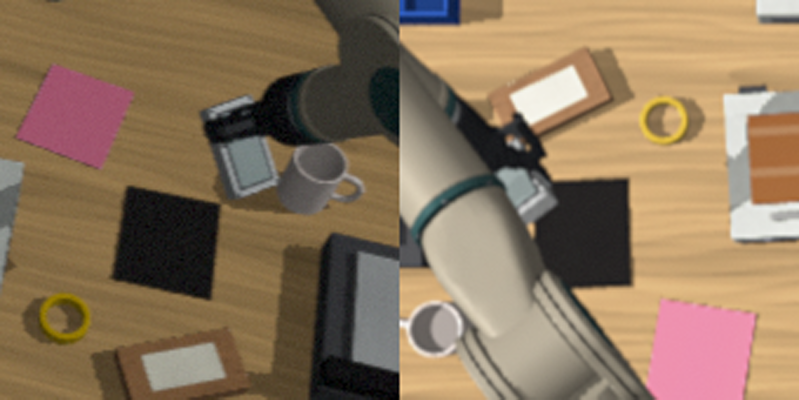

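```bash
cat > kin.py <<'E'
import numpy as np, itertools
from scipy.optimize import least_squares
from scipy.spatial.transform import Rotation as Rn
D=[([1.2712213,0.62933798,0.03842247,1.5184046,-0.02699723,0.99627175,-0.02000453],[150.6,-632.3,231.3],[.993175,.116627,-.0001,-.0009]),
([.557,.722,.035,1.727,-.034,.692,-.768],[498.6,-359.5,112.1],[.995,.096,-.002,-.001]),
([.545,.523,.049,1.555,-.028,1.065,-.774],[498.75,-357,285.6],[.995,.098,.002,.001]),
([-.531,.529,-.172,1.55,.098,1.074,-1.7],[509,342.6,284.7],[.956,.295,-.001,.001]),
([-.608,.916,-.108,.824,.101,1.977,-1.639],[528.36,346.36,318],[.914,.292,-.26,.111])]
def fk(q,p,s):
    h,L1,L2,Lt,ax,wx,ly,off7=p
    R=Rn.from_euler('z',s[0]*q[0]); x=np.array([0,0,h])
    R=R*Rn.from_euler('y',q[1])*Rn.from_euler('z',s[1]*q[2]); x=x+R.apply([ax,ly,L1])
    R=R*Rn.from_euler('y',q[3]); x=x+R.apply([-ax,0,0])
    R=R*Rn.from_euler('z',s[2]*q[4]); x=x+R.apply([wx,0,L2])
    R=R*Rn.from_euler('y',q[5])*Rn.from_euler('z',s[3]*q[6]+off7); x=x+R.apply([0,0,Lt])
    return x,R
def res(p,s):
    r=[]
    for q,x,Q in D:
        X,R=fk(q,p,s); r+=list(X-x); r+=list((R.inv()*Rn.from_quat(Q)).as_rotvec()*300)
    return np.array(r+list((np.array(p[4:7])-0)*.01)+list((np.array(p[:4])-[300,420,420,250])*.002))
if __name__=="__main__":
    best=None
    for s in itertools.product([-1,1],repeat=4):
      for o in(0,np.pi/2,np.pi,-np.pi/2):
        f=least_squares(res,[300,420,420,250,0,0,0,o],args=(s,))
        if best is None or f.cost<best[0]: best=(f.cost,s,f.x)
    print(best); print(res(best[2],best[1])[:30].reshape(-1,6).round(1))
    np.savez("kin.npz",s=best[1],p=best[2])
E
python3 kin.py
```

```text
(np.float64(5.470245348265471), (-1, -1, -1, -1), array([335.26837231, 563.97944497, 382.60493284, 355.12755911,
        -4.1357989 ,  -4.48436234, -27.91249669,   1.57068178]))
[[-0.   0.9 -0.4 -0.   0.   0. ]
 [ 0.3 -0.3  0.6  1.3 -1.1  0.3]
 [-0.5  0.5  0.6 -0.9  1.3 -0.1]
 [ 1.1  0.6 -1.  -0.4  0.1 -0.2]
 [ 0.1  0.   0.3 -0.1 -0.3  0. ]]
```

```bash
cat > ik.py <<'E'
from kin import *
K=np.load("kin.npz"); s=tuple(K["s"]); p=K["p"]
lo=np.array([-3.06,-.37,-1.25,.18,-1.1,.23,-2.94]);hi=np.array([3.06,2.12,1.32,2.47,4.24,1.98,2.94])
FK=lambda q:fk(q,p,s)
def ik(x,R,q0,w=0.02):
    def r(q):
        X,RR=FK(q); return np.r_[(X-x),(RR.inv()*R).as_rotvec()*300,w*100*(q-q0)*.05]
    f=least_squares(r,np.clip(q0,lo+1e-3,hi-1e-3),bounds=(lo,hi)); X,RR=FK(f.x)
    return f.x,np.linalg.norm(X-x),np.degrees((RR.inv()*R).magnitude())
def rot(zd,xd):
    zd=np.array(zd,float);zd/=np.linalg.norm(zd);xd=np.array(xd,float);xd-=zd*(xd@zd);xd/=np.linalg.norm(xd)
    return Rn.from_matrix(np.c_[xd,np.cross(zd,xd),zd])
E
python3 - <<'E'
from ik import *
q=np.array([-.608,.916,-.108,.824,.101,1.977,-1.639])
rng=np.random.default_rng(0)
for th in (70,85,90):
 for psi in range(-180,180,20):
  z=[np.cos(np.radians(psi))*np.sin(np.radians(th)),np.sin(np.radians(psi))*np.sin(np.radians(th)),-np.cos(np.radians(th))]
  R=rot(z,[0,0,-1]) ; R=rot(z,[z[0]*0,0,-1])
  P=np.array([510,342,92.]); x=P+19*np.array(z)
  best=None
  for k in range(8):
    q0=q if k==0 else rng.uniform(lo,hi)
    r=ik(x,R,q0,0.005)
    if r[1]<3 and r[2]<1:
        c=np.abs(r[0]-q).max()
        if best is None or c<best[0]: best=(c,r)
  if best: print(th,psi,best[1][0].round(2),round(best[1][1],1),round(best[1][2],1))
E
```

```text
70 -100 [-0.98  1.42  0.29  0.81  0.34  1.98 -0.98] 0.0 0.0
70 -80 [-0.95  1.29 -0.1   1.12  0.78  1.82 -1.13] 0.0 0.0
70 -60 [-1.12  1.21  0.07  1.43  0.88  1.47 -1.12] 0.0 0.0
70 -40 [-1.25  1.15  0.15  1.74  1.13  1.19 -1.26] 0.0 0.0
70 -20 [-1.05  1.11 -0.19  2.04  1.66  1.39 -1.56] 0.0 0.0
70 0 [-0.86  1.17 -0.36  2.3   2.1   1.66 -1.66] 0.0 0.0
70 60 [ 0.51  1.65 -1.25  2.38  3.11  0.84  0.1 ] 0.0 0.0
70 80 [-0.62  1.36  0.75  2.14  4.22  1.98 -1.72] 0.0 0.0
70 100 [ 0.27  1.2  -0.61  1.86 -1.1   0.73 -1.96] 0.0 0.0
70 120 [-0.13  1.17 -0.03  1.55 -1.08  1.38 -1.97] 0.0 0.0
70 140 [-0.18  1.25 -0.1   1.24 -0.78  1.59 -2.12] 0.0 0.0
70 160 [-0.26  1.36 -0.15  0.93 -0.56  1.87 -2.16] 0.0 0.0
85 -80 [-1.07  1.45  0.17  0.98  0.71  1.93 -0.99] 0.0 0.0
85 -60 [-1.08  1.35 -0.06  1.33  1.04  1.78 -1.2 ] 0.0 0.0
85 -40 [-1.43  1.35  0.41  1.66  1.01  1.21 -1.24] 0.0 0.0
85 -20 [-1.36  1.3   0.21  1.96  1.52  1.27 -1.68] 0.0 0.0
85 0 [-1.25  1.36  0.12  2.23  1.97  1.54 -2.02] 0.0 0.0
85 20 [-1.05  1.48  0.13  2.41  2.4   1.98 -2.16] 0.0 0.0
85 40 [-0.11  1.57 -0.56  2.45  3.62  1.98 -
[... 251 characters left out ...]
 160 [-0.03  1.64 -1.02  0.76 -0.07  1.98 -2.64] 0.4 0.1
90 -80 [-1.09  1.51  0.22  0.94  0.72  1.98 -0.96] 0.0 0.0
90 -60 [-1.19  1.41  0.16  1.3   0.93  1.71 -1.13] 0.0 0.0
90 -40 [-1.58  1.5   0.67  1.63  0.79  1.07 -1.1 ] 0.0 0.0
90 -20 [-1.17  1.33 -0.06  1.93  1.6   1.63 -1.69] 0.0 0.0
90 0 [-1.45  1.48  0.37  2.19  1.9   1.34 -2.16] 0.0 0.0
90 20 [-1.13  1.56  0.21  2.37  2.3   1.98 -2.29] 0.0 0.0
90 40 [-0.05  1.64 -0.59  2.4   3.76  1.98 -0.58] 0.0 0.0
90 60 [ 0.7   2.03 -1.25  2.27  3.59  0.58  0.12] 0.0 0.0
90 100 [ 0.32  1.42 -0.63  1.75 -1.1   1.01 -1.84] 0.0 0.0
90 120 [ 0.34  1.55 -0.89  1.43 -0.48  1.18 -2.41] 0.0 0.0
90 140 [ 0.03  1.5  -0.55  1.08 -0.6   1.69 -2.34] 0.0 0.0
```

Request:
send_rows(
  increments="0 0 0 0 36 0 0.05; 0 0 0 0 36 0 0.05; 0 0 0 0 36 0 0.05; 0 0 0 0 36 0 0.05",
)

```text
time: 7.75
tool_pos: [518.9, 355.8, 321.8]
eef_rot: [0.947, 0.32, 0.034, -0.002]
ft_force: [1.0, -0.6, -1.6]
grip_width: 59.5
```

```bash
python3 - <<'E'
from h import *
st=read_state();print(st["time"],st["tool_pos"],st["joint_pos"].round(3),Rn.from_quat(st["eef_rot"]).as_matrix().round(3),st["grip_width"])
t=dict(np.load("t.npz"));print("mug",onz(t,172/1.5625,359/1.5625,90))
E
```

```text
7.75 [518.90135767 355.83864736 321.82505094] [-0.542  0.486 -0.18   1.52   0.118  1.08  -1.669] [[ 0.792  0.607  0.062]
 [ 0.607 -0.795  0.026]
 [ 0.065  0.017 -0.998]] 59.47075487749561
mug [373.24966418 506.97378154  90.        ]
```

```bash
cat > plan.py <<'E'
from ik import *
from rig import read_state
def goal(th,psi,P):
    a=np.radians(th);b=np.radians(psi); z=np.array([np.cos(b)*np.sin(a),np.sin(b)*np.sin(a),-np.cos(a)])
    return np.array(P)+19*z, rot(z,[0,0,-1])
def rows(q,qg,n,Rc,xc):
    X0,R0=FK(q)
    for i in range(1,n+1):
        X,R=FK(q+(qg-q)*i/n)
        d=R0.inv().apply(X-X0)/1000; rv=np.degrees((R0.inv()*R).as_rotvec())
        print(i,d.round(3),rv.round(1),X.round(0))
E
python3 - <<'E'
from plan import *
q=read_state()["joint_pos"]; x,R=FK(q); print("fk check",x,read_state()["tool_pos"])
for psi in(-20,-10,0):
  for z in (222,92):
    X,RR=goal(84,psi,[510,342,z]); 
    r=ik(X,RR,np.array([-1.2,1.2,0,2.1,1.7,1.5,-1.9]),.05); print(psi,z,r[0].round(2),r[1:])
    if z==222: qg=r[0]
  if psi==-10:
    rows(q,qg,14,None,None); X0,R0=FK(q); print((R0.inv()).apply(X-X0), np.degrees((R0.inv()*RR).as_rotvec()))
E
```

```text
fk check [519.92979859 356.60525542 321.03792522] [518.90135767 355.83864736 321.82505094]
-20 222 [-1.2   1.01 -0.02  2.07  1.58  1.48 -1.5 ] (np.float64(9.517752446479401e-05), np.float64(3.09885534759543e-05))
-20 92 [-1.2   1.27 -0.02  1.97  1.6   1.49 -1.67] (np.float64(6.161715972871318e-05), np.float64(2.073959555014381e-05))
-10 222 [-1.22  1.01  0.02  2.21  1.77  1.46 -1.66] (np.float64(6.222651422976905e-05), np.float64(1.7779407665350252e-05))
-10 92 [-1.21  1.29  0.02  2.11  1.78  1.5  -1.83] (np.float64(1.4510675070685633e-05), np.float64(3.440897500142475e-06))
1 [-0.033  0.016  0.036] [-6.3 -5.8 -5.8] [506. 325. 283.]
2 [-0.062  0.034  0.063] [-12.6 -11.3 -11.9] [495. 294. 255.]
3 [-0.087  0.054  0.083] [-19.  -16.5 -18.4] [489. 264. 234.]
4 [-0.105  0.074  0.095] [-25.5 -21.3 -25.2] [487. 237. 221.]
5 [-0.117  0.093  0.102] [-32.1 -25.8 -32.3] [490. 215. 214.]
6 [-0.122  0.109  0.103] [-38.7 -29.8 -39.6] [496. 199. 212.]
7 [-0.12   0.121  0.102] [-45.3 -33.3 -47.2] [504. 190. 214.]
8 [-0.112  0.127  0.098] [-51.9 -36.3 -55.1] [515. 190. 218.]
9 [-0.099  0.128  0.094] [-58.5 -38.8 -63.2] [525. 198. 223.]
10 [-0.081  0.12   0.09 ] [-65.1 -40.7 -71.5] [534. 214. 228.]
11 [-0.062  0.106  0.088] [-71.5 -42.  -80.1] [540. 237. 231.]
12 [-0.043  0.083  0.089] [-77.8 -42.6 -88.9] [542. 267. 231.]
13 [-0.025  0.054  0.093] [-83.8 -42.5 -97.9] [539. 301. 228.]
14 [-0.011  0.018  0.101] [ -89.6  -41.6 -107.1] [529. 339. 220.]
[-19.03432813  15.49572496 230.57515553] [ -89.58154024  -41.57926197 -107.08460664]
0 222 [-1.19  1.04  0.05  2.35  2.    1.53 -1.82] (np.float64(6.739311990736114e-05), np.float64(2.404875480884457e-05))
0 92 [-1.2   1.34  0.05  2.24  1.98  1.59 -1.99] (np.float64(6.581105862467969e-05), np.float64(2.583660499684879e-05))
```

```bash
python3 - <<'E'
from plan import *
q=read_state()["joint_pos"]; X0,R0=FK(q)
A=np.array([[-6.3,-5.8,-5.8],[-12.6,-11.3,-11.9],[-19,-16.5,-18.4],[-25.5,-21.3,-25.2],[-32.1,-25.8,-32.3],[-38.7,-29.8,-39.6],[-45.3,-33.3,-47.2],[-51.9,-36.3,-55.1],[-58.5,-38.8,-63.2],[-65.1,-40.7,-71.5],[-71.5,-42,-80.1],[-77.8,-42.6,-88.9],[-83.8,-42.5,-97.9],[-89.6,-41.6,-107.1]])
T=np.array([[-33,16,0],[-62,34,0],[-75,45,0],[-75,55,0],[-75,60,0],[-75,65,0],[-75,70,0],[-75,70,10],[-70,70,20],[-60,65,30],[-50,60,40],[-35,50,50],[-20,35,60],[-11,18,70]])
qq=q
for t,a in zip(T,A):
    r=ik(X0+R0.apply(t),R0*Rn.from_rotvec(np.radians(a)),qq,.02); 
    X,R=FK(r[0]); print(X.round(),r[0].round(2),round(r[1],1),round(r[2],1),"dq",np.abs(r[0]-qq).max().round(2), "wrist",(X-R.apply([0,0,355])).round()); qq=r[0]
E
```

```text
[503. 324. 319.] [-0.59  0.49 -0.16  1.53  0.22  1.18 -1.65] 0.0 0.0 dq 0.1 wrist [484. 368. 671.]
[491. 292. 318.] [-0.64  0.5  -0.15  1.55  0.32  1.26 -1.62] 0.0 0.0 dq 0.1 wrist [467. 386. 659.]
[488. 275. 317.] [-0.7   0.53 -0.13  1.55  0.43  1.34 -1.59] 0.0 0.0 dq 0.1 wrist [453. 417. 641.]
[494. 267. 317.] [-0.76  0.57 -0.12  1.54  0.53  1.41 -1.55] 0.0 0.0 dq 0.11 wrist [440. 450. 617.]
[497. 263. 317.] [-0.82  0.61 -0.11  1.55  0.64  1.46 -1.52] 0.0 0.0 dq 0.11 wrist [418. 479. 588.]
[500. 259. 317.] [-0.88  0.64 -0.11  1.59  0.75  1.49 -1.49] 0.0 0.0 dq 0.11 wrist [391. 499. 556.]
[503. 255. 317.] [-0.93  0.66 -0.1   1.66  0.86  1.5  -1.47] 0.0 0.0 dq 0.11 wrist [360. 508. 522.]
[504. 256. 307.] [-0.98  0.7  -0.1   1.74  0.97  1.49 -1.47] 0.0 0.0 dq 0.11 wrist [324. 511. 477.]
[508. 259. 298.] [-1.03  0.73 -0.1   1.83  1.08  1.48 -1.48] 0.0 0.0 dq 0.12 wrist [292. 505. 435.]
[514. 269. 288.] [-1.07  0.78 -0.09  1.91  1.21  1.48 -1.5 ] 0.0 0.0 dq 0.12 wrist [262. 495. 395.]
[519. 280. 279.] [-1.1   0.82 -0.08  1.99  1.34  1.47 -1.52] 0.0 0.0 dq 0.13 wrist [234. 476. 359.]
[526. 297. 270.] [-1.13  0.86 -0.08  2.07  1.48  1.48 -1.54] 0.0 0.0 dq 0.14 wrist [213. 454. 329.]
[529. 318. 260.] [-1.15  0.9  -0.07  2.14  1.62  1.49 -1.56] 0.0 0.0 dq 0.14 wrist [195. 430. 306.]
[526. 337. 251.] [-1.17  0.94 -0.05  2.23  1.77  1.52 -1.59] 0.0 0.0 dq 0.15 wrist [179. 399. 288.]
```

Request:
send_rows(
  increments="-0.033 0.016 0 -6.3 -5.8 -5.8 0.05; -0.062 0.034 0 -12.6 -11.3 -11.9 0.05; -0.075 0.045 0 -19 -16.5 -18.4 0.05; -0.075 0.055 0 -25.5 -21.3 -25.2 0.05; -0.075 0.06 0 -32.1 -25.8 -32.3 0.05; -0.075 0.065 0 -38.7 -29.8 -39.6 0.05; -0.075 0.07 0 -45.3 -33.3 -47.2 0.05; -0.075 0.07 0.01 -51.9 -36.3 -55.1 0.05; -0.07 0.07 0.02 -58.5 -38.8 -63.2 0.05; -0.06 0.065 0.03 -65.1 -40.7 -71.5 0.05; -0.05 0.06 0.04 -71.5 -42 -80.1 0.05; -0.035 0.05 0.05 -77.8 -42.6 -88.9 0.05; -0.02 0.035 0.06 -83.8 -42.5 -97.9 0.05; -0.011 0.018 0.07 -89.6 -41.6 -107.1 0.05; -0.011 0.018 0.07 -89.6 -41.6 -107.1 0.05; -0.011 0.018 0.07 -89.6 -41.6 -107.1 0.05; -0.011 0.018 0.07 -89.6 -41.6 -107.1 0.05",
)

```text
time: 9.88
tool_pos: [527.7, 341.0, 252.2]
eef_rot: [0.066, 0.74, -0.057, 0.667]
ft_force: [0.5, 0.5, -1.9]
grip_width: 59.2
```

```bash
python3 - <<'E'
from h import *
st=read_state();print(st["time"],st["tool_pos"],st["joint_pos"].round(3),Rn.from_quat(st["eef_rot"]).as_matrix().round(3),st["grip_width"])
t=eyes.capture("top");s=eyes.capture("scene")
a=s["image"][90:280,260:450,::-1];b=t["image"][90:280,90:280,::-1]
cv2.imwrite("pics/tilt2.png",cv2.resize(np.hstack([a,b]),None,fx=2.1,fy=2.1,interpolation=cv2.INTER_CUBIC))
E
```

```text
9.875 [527.65791699 340.97450086 252.20094586] [-1.178  0.929 -0.034  2.231  1.77   1.496 -1.586] [[-0.102  0.173  0.98 ]
 [ 0.021  0.985 -0.172]
 [-0.995  0.003 -0.104]] 59.17598390115705
```

View pics/tilt2.png

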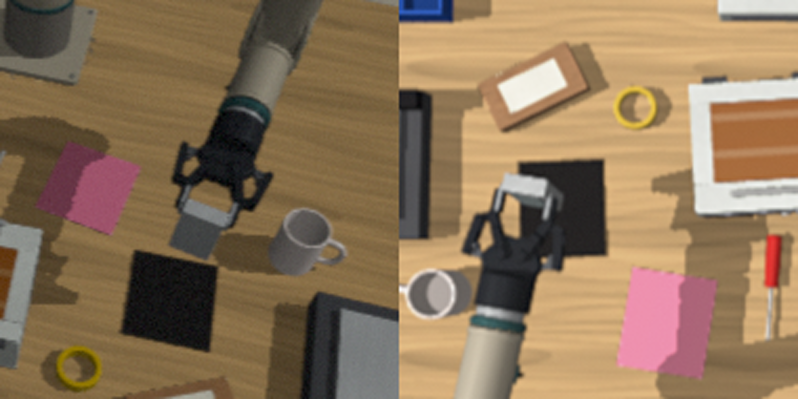

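Request:
send_rows(
  increments="0.03 0 0.003 0 -2 0 0.05; 0.07 0 0.007 0 -4 0 0.05; 0.11 0 0.0115 0 -4 0 0.05; 0.135 0 0.014 0 -4 0 0.05; 0.148 0 0.0155 0 -4 0 0.05; 0.15 0 0.0156 0 -4 0 0.05; 0.15 0 0.0156 0 -4 0 0.05; 0.15 0 0.0156 0 -4 0 0.05",
)

```text
time: 10.98
tool_pos: [526.9, 341.6, 101.7]
eef_rot: [0.062, 0.717, -0.059, 0.692]
ft_force: [0.1, 0.4, -1.7]
grip_width: 59.2
```

```bash
python3 - <<'E'
from h import *
st=read_state();print(st["time"],st["tool_pos"],st["joint_pos"].round(3),Rn.from_quat(st["eef_rot"]).as_matrix().round(3),st["grip_width"],st["ft_force"])
t=eyes.capture("top");s=eyes.capture("scene")
a=s["image"][130:250,300:420,::-1];b=t["image"][120:240,110:230,::-1]
cv2.imwrite("pics/low.png",cv2.resize(np.hstack([a,b]),None,fx=3.3,fy=3.3,interpolation=cv2.INTER_CUBIC))
E
```

```text
10.975 [526.87273833 341.58421639 101.6707806 ] [-1.195  1.305 -0.016  2.101  1.769  1.604 -1.828] [[-0.034  0.171  0.985]
 [ 0.008  0.985 -0.17 ]
 [-0.999  0.002 -0.035]] 59.20849766459404 [ 0.07147407  0.38396207 -1.69494951]
```

View pics/low.png

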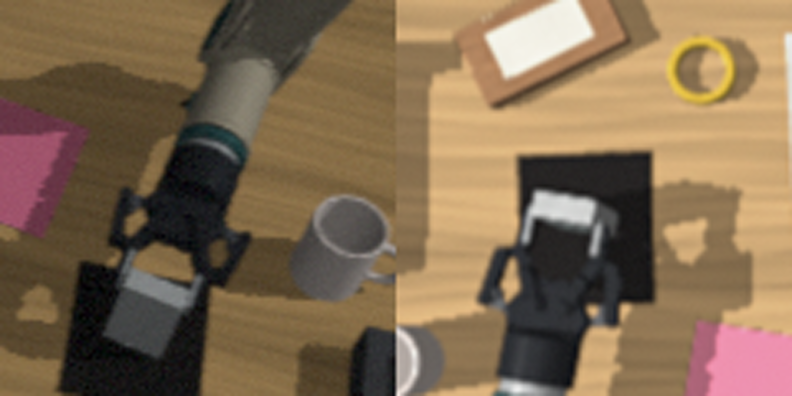

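Request:
send_rows(
  increments="0.004 0 0 0 0 0 0.05; 0.007 0 0 0 0 0 0.05; 0.009 0 0 0 0 0 0.05; 0.01 0 0 0 0 0 0.05; 0.01 0 0 0 0 0 0.05",
)

```text
time: 11.7
tool_pos: [526.4, 341.4, 90.9]
eef_rot: [0.062, 0.717, -0.059, 0.692]
ft_force: [-0.6, -0.2, 0.4]
grip_width: 59.3
```

Request:
send_rows(
  increments="0.001 0 0 0 0 0 0.05; 0.002 0 0 0 0 0 0.05; 0.002 0 0 0 0 0 0.05",
)

```text
time: 12.08
tool_pos: [526.7, 341.3, 90.8]
eef_rot: [0.062, 0.715, -0.059, 0.694]
ft_force: [-2.2, -0.4, 6.2]
grip_width: 59.7
```

Request:
send_rows(
  increments="-0.001 0 0 0 0 0 0.05; -0.001 0 0 0 0 0 0.064; -0.001 0 0 0 0 0 0.07; -0.001 0 0 0 0 0 0.08; -0.001 0 0 0 0 0 0.085; -0.001 0 0 0 0 0 0.085",
)

```text
time: 12.82
tool_pos: [526.3, 341.5, 89.3]
eef_rot: [0.062, 0.717, -0.059, 0.692]
ft_force: [0.1, -0.4, -0.4]
grip_width: 84.8
```

```bash
python3 - <<'E'
from h import *
st=read_state();print(st["time"],st["tool_pos"],st["grip_width"],st["ft_force"])
t=eyes.capture("top");s=eyes.capture("scene")
a=s["image"][150:250,300:400,::-1];b=t["image"][140:240,130:230,::-1]
cv2.imwrite("pics/rel.png",cv2.resize(np.hstack([a,b]),None,fx=4,fy=4,interpolation=cv2.INTER_CUBIC))
E
```

```text
12.825 [526.25290606 341.52300434  89.29554182] 84.78802450879903 [ 0.0552332  -0.39468148 -0.40253316]
```

View pics/rel.png

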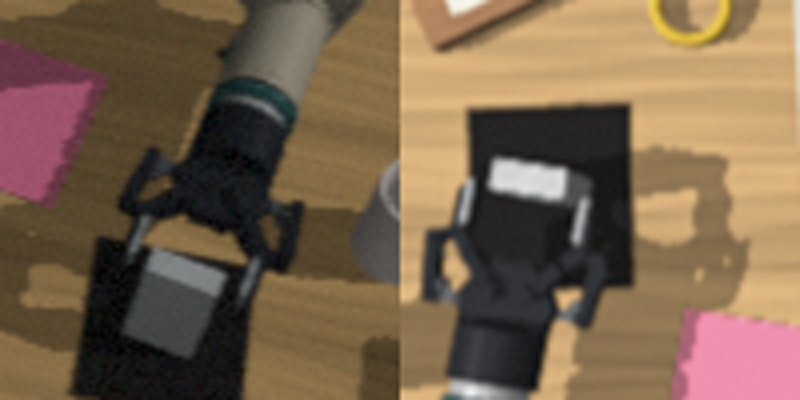

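```bash
python3 - <<'E'
from plan import *
q=read_state()["joint_pos"]; X0,R0=FK(q); qq=q
print(q.round(2))
for t in ([0,0,-20],[0,0,-40],[0,0,-60],[0,0,-80],[-40,0,-80],[-100,0,-80],[-160,0,-80]):
    r=ik(X0+R0.apply(t),R0,qq,.02); X,R=FK(r[0]); print(t,r[0].round(2),round(r[1],1),round(r[2],1)); qq=r[0]
E
```

```text
[-1.2   1.33 -0.02  2.09  1.77  1.61 -1.84]
[0, 0, -20] [-1.22  1.33 -0.04  2.1   1.73  1.62 -1.85] 0.0 0.0
[0, 0, -40] [-1.25  1.33 -0.06  2.11  1.69  1.63 -1.86] 0.0 0.0
[0, 0, -60] [-1.29  1.33 -0.08  2.12  1.65  1.64 -1.87] 0.0 0.0
[0, 0, -80] [-1.32  1.33 -0.1   2.12  1.61  1.65 -1.87] 0.0 0.0
[-40, 0, -80] [-1.31  1.25 -0.1   2.17  1.61  1.64 -1.84] 0.0 0.0
[-100, 0, -80] [-1.31  1.12 -0.1   2.22  1.6   1.64 -1.76] 0.0 0.0
[-160, 0, -80] [-1.31  0.98 -0.11  2.25  1.6   1.63 -1.66] 0.0 0.0
```

Request:
send_rows(
  increments="0 0 -0.01 0 0 0 0.085; 0 0 -0.025 0 0 0 0.085; 0 0 -0.045 0 0 0 0.085; 0 0 -0.07 0 0 0 0.085; 0 0 -0.08 0 0 0 0.085; -0.03 0 -0.08 0 0 0 0.085; -0.08 0 -0.08 0 0 0 0.085; -0.13 0 -0.08 0 0 0 0.085; -0.18 0 -0.08 0 0 0 0.085; -0.22 0 -0.08 0 0 0 0.085; -0.23 0 -0.08 0 0 0 0.085; -0.23 0 -0.08 0 0 0 0.085",
)

```text
time: 14.42
tool_pos: [455.5, 353.5, 322.4]
eef_rot: [0.062, 0.717, -0.059, 0.692]
ft_force: [0.6, -0.1, -0.9]
grip_width: 84.8
```

```bash
python3 - <<'E'
from h import *
st=read_state();print(st["time"],st["tool_pos"],st["joint_pos"].round(3),Rn.from_quat(st["eef_rot"]).as_matrix().round(3))
t=eyes.capture("top");s=eyes.capture("scene");np.savez("t2.npz",**t);np.savez("s2.npz",**s)
a=s["image"][140:260,300:420,::-1];b=t["image"][120:240,110:230,::-1]
cv2.imwrite("pics/stand.png",cv2.resize(np.hstack([a,b]),None,fx=3.3,fy=3.3,interpolation=cv2.INTER_CUBIC))
crop(s,190,170,300,260,"lid_s2.png"); crop(t,222,165,312,205,"lid_t2.png")
E
```

```text
14.425 [455.50844594 353.5415101  322.36583079] [-1.296  0.823 -0.113  2.273  1.6    1.616 -1.521] [[-0.035  0.171  0.985]
 [ 0.008  0.985 -0.17 ]
 [-0.999  0.002 -0.036]]
```

View pics/stand.png

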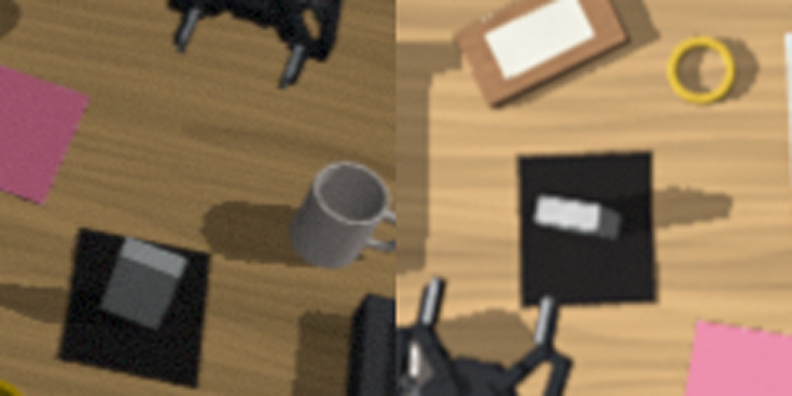

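View pics/lid_s2.png

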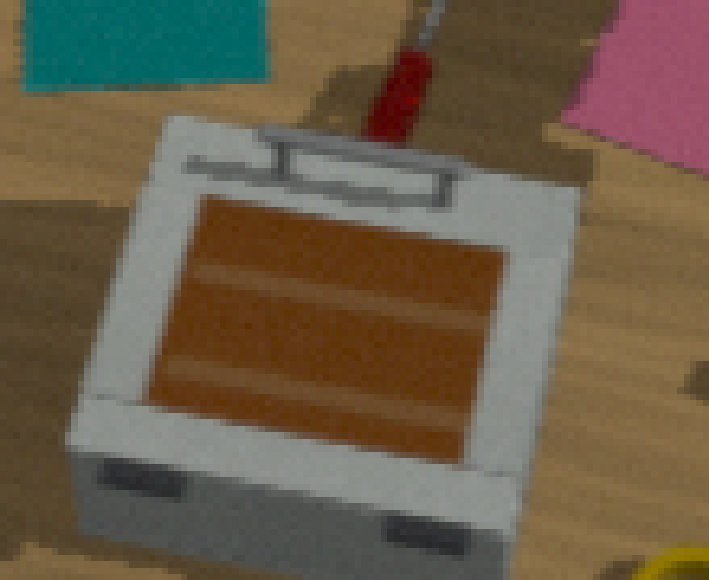

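The mould stands freely on the black mat: its top end is at about (570,213) in the crop, its shadow falls to the right, and the gripper is clear. In the scene crop the bar runs from (258,130) to (467,167). Next I'll plan the move to the handle.

```bash
python3 - <<'E'
from plan import *
q=read_state()["joint_pos"]; X0,R0=FK(q)
a=np.radians(3.6); ex=np.array([np.cos(a),np.sin(a),0])
H=np.array([532,11.5,133.5])
for sg in(1,-1):
    y=sg*ex; z=np.array([0,0,-1.]); R=Rn.from_matrix(np.c_[np.cross(y,z),y,z])
    r=ik(H+[0,0,100],R,np.array([-.1,.6,0,1.6,0,1,-1.6*sg]),.01); print(sg,r[0].round(2),r[1:])
    if abs(r[0][6]-q[6])<2:
        rows(q,r[0],16,0,0)
        for i in range(17):
            qq=q+(r[0]-q)*i/16; X,RR=FK(qq); print(i,X.round(),(X-RR.apply([0,0,355])).round(), RR.apply([0,0,1]).round(2))
E
```

```text
1 [ 0.23  0.48 -0.45  1.84  0.26  0.88 -0.28] (np.float64(8.350569424178538e-06), np.float64(3.6312831107937294e-06))
1 [ 0.012 -0.05   0.03 ] [ 9.1  3.9 -1.4] [477. 296. 312.]
2 [ 0.026 -0.1    0.051] [17.7  8.5 -2.2] [488. 244. 297.]
3 [ 0.041 -0.146  0.063] [25.8 13.7 -2.5] [492. 196. 282.]
4 [ 0.056 -0.189  0.069] [33.2 19.3 -2. ] [490. 153. 266.]
5 [ 0.072 -0.226  0.07 ] [40.  25.2 -0.8] [484. 117. 251.]
6 [ 0.087 -0.256  0.066] [45.9 31.5  1.2] [475.  87. 236.]
7 [ 0.101 -0.28   0.061] [51.1 37.8  3.9] [465.  65. 222.]
8 [ 0.113 -0.298  0.055] [55.4 44.1  7.6] [455.  48. 210.]
9 [ 0.123 -0.309  0.05 ] [58.9 50.1 12. ] [448.  38. 200.]
10 [ 0.13  -0.315  0.048] [61.4 55.9 17.3] [445.  33. 193.]
11 [ 0.134 -0.317  0.05 ] [62.9 61.  23.2] [447.  30. 190.]
12 [ 0.133 -0.317  0.057] [63.6 65.5 29.9] [454.  30. 190.]
13 [ 0.129 -0.315  0.069] [63.3 69.1 37. ] [466.  29. 194.]
14 [ 0.12  -0.314  0.087] [62.2 71.7 44.6] [484.  27. 203.]
15 [ 0.106 -0.316  0.109] [60.4 73.2 52.3] [506.  21. 216.]
16 [ 0.087 -0.321  0.136] [57.9 73.5 60.2] [532.  12. 233.]
0 [456. 351. 325.] [107. 411. 3
[... 340 characters left out ...]
 [ 0.42 -0.76 -0.49]
7 [465.  65. 222.] [358. 335. 426.] [ 0.3  -0.76 -0.57]
8 [455.  48. 210.] [390. 309. 442.] [ 0.18 -0.74 -0.65]
9 [448.  38. 200.] [420. 280. 458.] [ 0.08 -0.68 -0.73]
10 [445.  33. 193.] [446. 248. 475.] [-0.   -0.61 -0.79]
11 [447.  30. 190.] [470. 214. 493.] [-0.07 -0.52 -0.85]
12 [454.  30. 190.] [490. 176. 511.] [-0.1  -0.41 -0.9 ]
13 [466.  29. 194.] [507. 137. 530.] [-0.11 -0.3  -0.95]
14 [484.  27. 203.] [519.  96. 549.] [-0.1  -0.2  -0.98]
15 [506.  21. 216.] [528.  54. 569.] [-0.06 -0.09 -0.99]
16 [532.  12. 233.] [532.  12. 588.] [-0. -0. -1.]
-1 [ 0.22  0.48 -0.43  1.84  0.25  0.88  2.88] (np.float64(8.022251892885906e-06), np.float64(3.5134690714195223e-06))
```

Request:
send_rows(
  increments="0.01 -0.05 0.03 9.1 3.9 -1.4 0.085; 0.02 -0.1 0.051 17.7 8.5 -2.2 0.085; 0.03 -0.146 0.063 25.8 13.7 -2.5 0.085; 0.04 -0.189 0.069 33.2 19.3 -2 0.085; 0.045 -0.226 0.07 40 25.2 -0.8 0.085; 0.05 -0.256 0.066 45.9 31.5 1.2 0.085; 0.06 -0.28 0.061 51.1 37.8 3.9 0.085; 0.07 -0.298 0.055 55.4 44.1 7.6 0.085; 0.075 -0.309 0.05 58.9 50.1 12 0.085; 0.08 -0.315 0.048 61.4 55.9 17.3 0.085; 0.085 -0.317 0.05 62.9 61 23.2 0.085; 0.085 -0.317 0.057 63.6 65.5 29.9 0.085; 0.085 -0.315 0.069 63.3 69.1 37 0.085; 0.085 -0.314 0.087 62.2 71.7 44.6 0.085; 0.085 -0.316 0.109 60.4 73.2 52.3 0.085; 0.087 -0.321 0.136 57.9 73.5 60.2 0.085; 0.087 -0.321 0.136 57.9 73.5 60.2 0.085; 0.087 -0.321 0.136 57.9 73.5 60.2 0.085",
)

```text
time: 16.77
tool_pos: [530.7, 15.4, 228.9]
eef_rot: [0.684, 0.729, -0.0, -0.002]
ft_force: [-0.1, 0.9, -0.5]
grip_width: 84.9
```

```bash
python3 - <<'E'
from h import *
st=read_state();print(st["time"],st["tool_pos"],st["joint_pos"].round(3),Rn.from_quat(st["eef_rot"]).as_matrix().round(3))
t=eyes.capture("top");s=eyes.capture("scene")
a=s["image"][130:260,180:310,::-1];b=t["image"][110:240,200:330,::-1]
cv2.imwrite("pics/hover.png",cv2.resize(np.hstack([a,b]),None,fx=3,fy=3,interpolation=cv2.INTER_CUBIC))
E
```

```text
16.775 [530.7076093   15.35417511 228.88690681] [ 0.089  0.471 -0.246  1.845  0.144  0.846 -0.163] [[-0.064  0.998 -0.003]
 [ 0.998  0.064  0.002]
 [ 0.003 -0.003 -1.   ]]
```

View pics/hover.png

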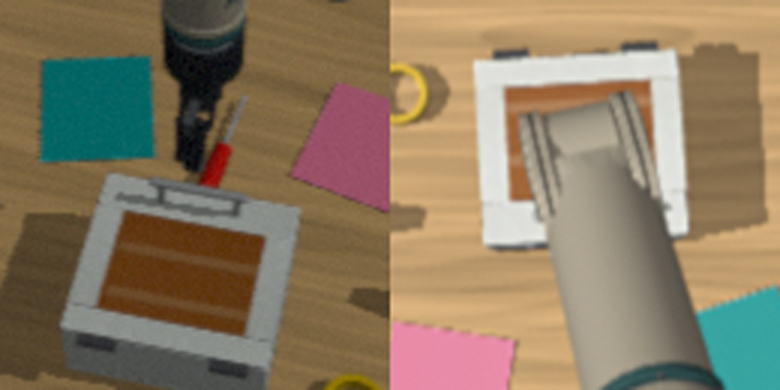

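Request:
send_rows(
  increments="0 0 0.05 0 0 0 0.085; 0 0 0.09 0 0 0 0.085; 0 0 0.108 0 0 0 0.085; 0 0 0.108 0 0 0 0.085; 0 0 0.108 0 0 0 0.085",
)

```text
time: 17.5
tool_pos: [532.4, 15.9, 122.9]
eef_rot: [0.684, 0.73, 0.002, -0.0]
ft_force: [0.7, 0.1, 0.6]
grip_width: 85.2
```

```bash
python3 - <<'E'
from h import *
st=read_state();print(st["time"],st["tool_pos"],st["ft_force"])
s=eyes.capture("scene")
crop(s,200,140,300,215,"grip.png")
E
```

```text
17.5 [532.38795511  15.93468073 122.92439947] [0.6894945  0.10645577 0.63445963]
```

View pics/grip.png

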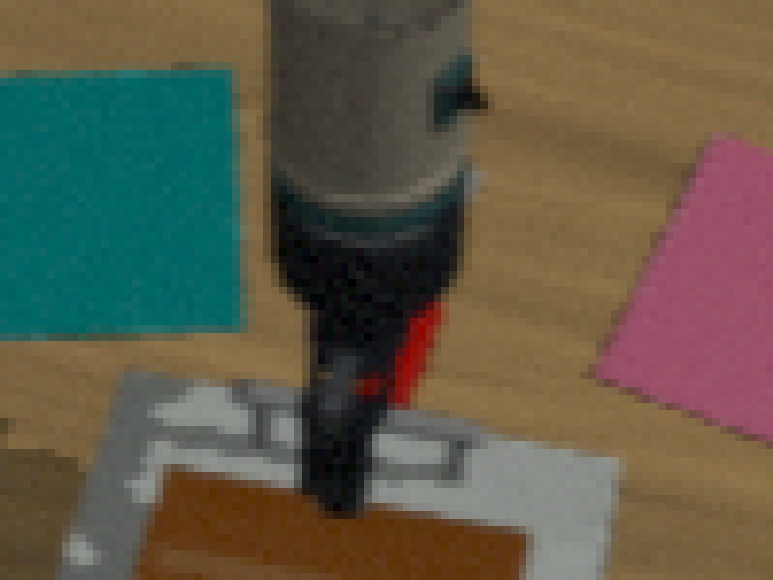

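Request:
send_rows(
  increments="0 0 0.004 0 0 0 0.06; 0 0 0.004 0 0 0 0.03; 0 0 0.004 0 0 0 0.005; 0 0 0.004 0 0 0 0.005; 0 0 0.004 0 0 0 0.005; 0 0 0.004 0 0 0 0.005; 0 0 0.004 0 0 0 0.005; 0 0 0.004 0 0 0 0.005",
  force=30,
)

```text
time: 18.55
tool_pos: [529.5, 14.7, 118.2]
eef_rot: [0.685, 0.729, -0.001, -0.002]
ft_force: [-5.0, -0.6, 5.0]
grip_width: 9.9
```

```bash
python3 - <<'E'
import numpy as np
for a in range(3,46,3):
    A=np.radians(13.8+a);A0=np.radians(13.8);t=np.radians(a/2)
    y=180.2*(np.cos(A0)-np.cos(A))-15.5*np.sin(t); z=-180.2*(np.sin(A)-np.sin(A0))-15.5*(1-np.cos(t))
    print(a,round(y/1e3,4),round(z/1e3,4),a/2)
E
```

```text
3 0.0021 -0.0091 1.5
6 0.0046 -0.0181 3.0
9 0.0077 -0.0269 4.5
12 0.0111 -0.0355 6.0
15 0.0151 -0.044 7.5
18 0.0194 -0.0522 9.0
21 0.0242 -0.0601 10.5
24 0.0294 -0.0678 12.0
27 0.035 -0.0752 13.5
30 0.0409 -0.0823 15.0
33 0.0472 -0.089 16.5
36 0.0539 -0.0954 18.0
39 0.0609 -0.1014 19.5
42 0.0682 -0.1071 21.0
45 0.0757 -0.1123 22.5
```

Request:
send_rows(
  increments="0 0.0021 -0.0091 1.5 0 0 0.005; 0 0.0046 -0.0181 3 0 0 0.005; 0 0.0077 -0.0269 4.5 0 0 0.005; 0 0.0111 -0.0355 6 0 0 0.005; 0 0.0151 -0.044 7.5 0 0 0.005; 0 0.0151 -0.044 7.5 0 0 0.005",
)

```text
time: 19.3
tool_pos: [544.1, 15.6, 161.9]
eef_rot: [0.683, 0.727, -0.049, -0.047]
ft_force: [-5.2, 0.6, -0.3]
grip_width: 9.6
```

```bash
python3 - <<'E'
import numpy as np
def f(a):
    A=np.radians(13.8+a);A0=np.radians(13.8);t=np.radians(a/2)
    return np.array([180.2*(np.cos(A0)-np.cos(A))-15.5*np.sin(t),-180.2*(np.sin(A)-np.sin(A0))-15.5*(1-np.cos(t))])
t=np.radians(7.5);R=np.array([[np.cos(t),-np.sin(t)],[np.sin(t),np.cos(t)]])
for a in range(18,46,3): print(a,(R.T@(f(a)-f(15))/1e3).round(4),a/2-7.5)
E
```

```text
18 [ 0.0033 -0.0087] 1.5
21 [ 0.007  -0.0172] 3.0
24 [ 0.0111 -0.0255] 4.5
27 [ 0.0157 -0.0336] 6.0
30 [ 0.0206 -0.0414] 7.5
33 [ 0.026  -0.0489] 9.0
36 [ 0.0318 -0.0561] 10.5
39 [ 0.0379 -0.063 ] 12.0
42 [ 0.0444 -0.0695] 13.5
45 [ 0.0512 -0.0757] 15.0
```

Request:
send_rows(
  increments="0 0.0033 -0.0087 1.5 0 0 0.005; 0 0.007 -0.0172 3 0 0 0.005; 0 0.0111 -0.0255 4.5 0 0 0.005; 0 0.0157 -0.0336 6 0 0 0.005; 0 0.0206 -0.0414 7.5 0 0 0.005; 0 0.026 -0.0489 9 0 0 0.005; 0 0.0318 -0.0561 10.5 0 0 0.005; 0 0.0379 -0.063 12 0 0 0.005; 0 0.0444 -0.0695 13.5 0 0 0.005; 0 0.0512 -0.0757 15 0 0 0.005; 0 0.0512 -0.0757 15 0 0 0.005; 0 0.0512 -0.0757 15 0 0 0.005",
)

```text
time: 20.8
tool_pos: [604.7, 19.2, 231.7]
eef_rot: [0.671, 0.715, -0.144, -0.136]
ft_force: [-5.9, 0.2, 6.0]
grip_width: 9.7
```

```bash
python3 - <<'E'
from h import *
st=read_state();print(st["time"],st["tool_pos"],st["joint_pos"].round(2),st["ft_force"],st["grip_width"])
z=Rn.from_quat(st["eef_rot"]).as_matrix()[:,2]; b=st["tool_pos"]-15.5*z; print(z,"bar",b)
for H in(703,706,709): print(H,np.degrees(np.arctan2(b[2]-90.5,(H-b[0])/np.cos(np.radians(3.6))))-13.8, np.hypot(b[2]-90.5,H-b[0]), "by z",np.degrees(np.arcsin((b[2]-90.5)/180.2))-13.8)
t=eyes.capture("top");s=eyes.capture("scene")
cv2.imwrite("pics/end_s.png",cv2.resize(s["image"][:,:,::-1],(800,600)));cv2.imwrite("pics/end_t.png",cv2.resize(t["image"][:,:,::-1],(800,600)))
E
```

```text
20.8 [604.71244294  19.16436821 231.67780179] [ 0.03  0.8  -0.22  1.24  0.12  1.51 -0.12] [-5.90387219  0.23069503  5.98800546] 9.680441816018334
[-0.38692252 -0.02279897 -0.92183034] bar [610.70974203  19.51775222 245.96617201]
703 45.4554227643807 180.79607947515973 by z 45.82590274784866
706 44.64407119486849 182.34572630416358 by z 45.82590274784866
709 43.84658970476268 183.93125196441628 by z 45.82590274784866
```

View pics/end_s.png

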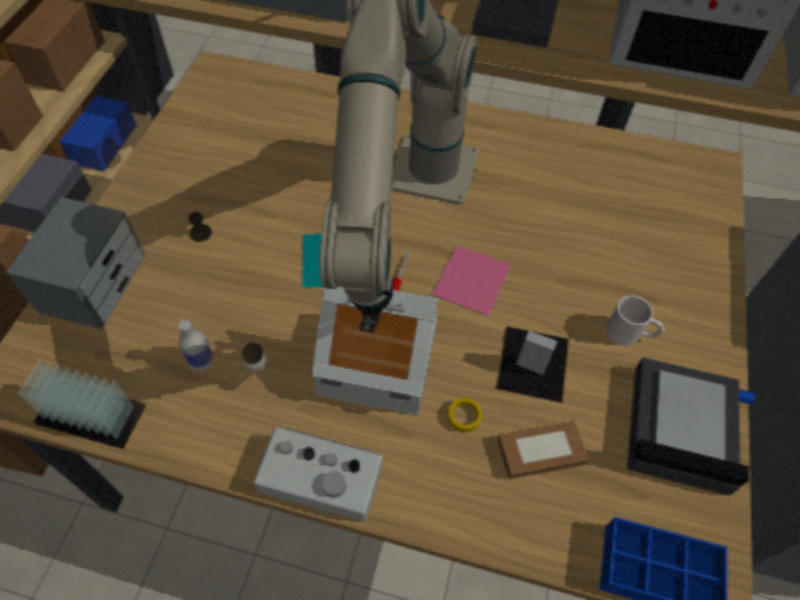

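View pics/end_t.png

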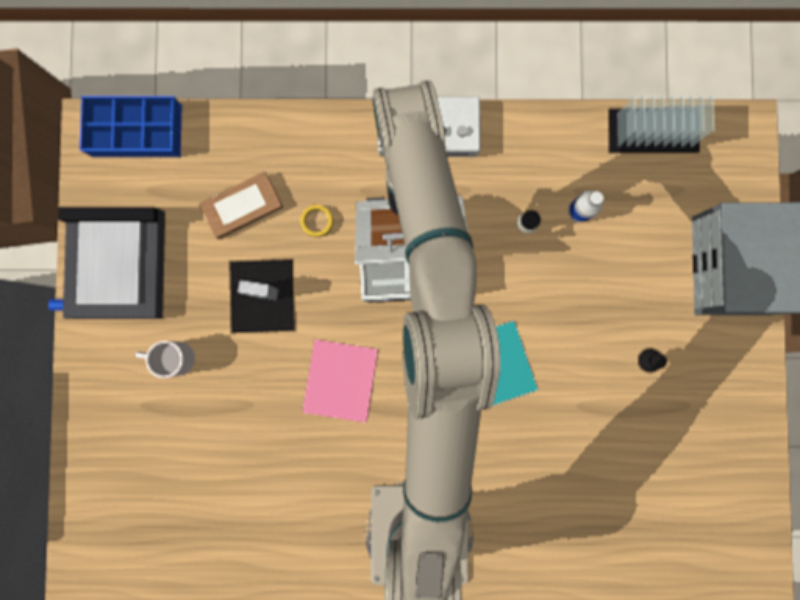

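```bash
python3 - <<'E'
from h import *
t=eyes.capture("top");s=eyes.capture("scene")
a=np.radians(3.6);ex=np.array([np.cos(a),np.sin(a),0]);ey=np.array([-ex[1],ex[0],0])
h=np.array([531,14,90.5])+175*ex
im={}
for n,c,ro in(("t",t,(215,115,275,195)),("s",s,(190,180,290,270))):
    u0,v0,u1,v1=ro;k=6
    I=np.ascontiguousarray(cv2.resize(c["image"][v0:v1,u0:u1,::-1],None,fx=k,fy=k,interpolation=cv2.INTER_CUBIC))
    for al,col in((35,(255,0,0)),(45,(0,0,255)),(55,(0,255,0))):
        A=np.radians(al); 
        for sy in(110,-110):
            X=h-ex*195*np.cos(A)+ey*sy+np.array([0,0,195*np.sin(A)]); u,v=proj(c,X)
            cv2.circle(I,(int((u-u0+.5)*k),int((v-v0+.5)*k)),4,col,-1)
    cv2.imwrite(f"pics/ang_{n}.png",I)
E
```

```text
(no output)
```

View pics/ang_t.png

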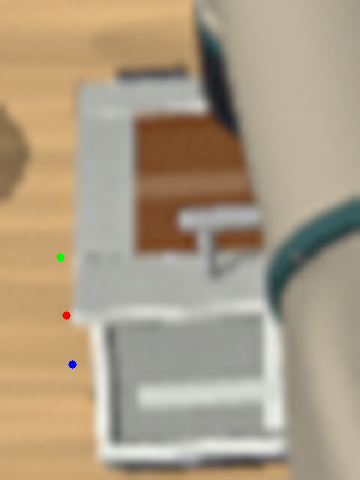

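View pics/ang_s.png

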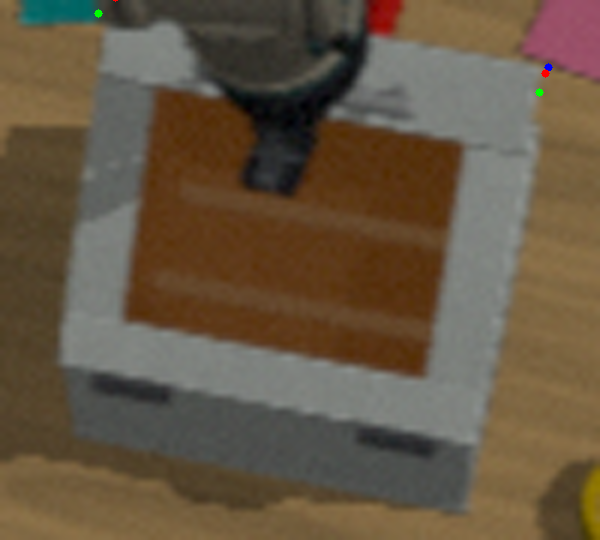

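The top view puts the lid's front-left corner at about (75,322), on the 45° marker. The mould still stands on the mat and the other objects look unmoved. Handing the job in.

```bash
python3 -c "
from rig import bot,read_state
s=read_state();print(s['time'],s['ft_force'],s['grip_width']);bot.finish_job()"
```

```text
21.0 [-6.0417312   0.38849605  5.79073481] 9.91578204836522
the job is handed in; nothing more can be done
```

The mould is standing on a short end on the black rubber mat, released. The gripper is now holding the curing box's lid open at about 45°. I handed the job in at 21.0 s, within the 64 s limit.

- **Mould:** I gripped it across its width, turned it upright in the air, lowered it onto the mat until it touched, and let go. Pictures after the release and at the end show it upright and free.
- **Lid:** The gripper's position puts the lid angle between 44° and 46°, and the lid corner in the top view agrees to about a degree. The scene view could not confirm the angle, because the marks for different angles nearly coincide there. Just before hand-in, the grip was closed on the 10 mm handle bar (9.9 mm measured) and the wrist force was about 8 N.
- **Other things:** By eye, nothing else on the table has moved in the final pictures. The arm hides part of the top view, so I did not measure this.
- **Problems along the way:** The first attempt to tilt the mould ran into a joint limit at about 33°, so I brought the gripper in from the side instead. The two cameras also disagreed by about 8 mm on where the box is. I used a position between the two readings, and the gripper closed on the bar with only about 5 N of side force.

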